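# Press the bushings into the hinge plate and stopper the resin flasks

### The job

Press every bronze bushing on the bench into a bore of the orange hinge plate, any bore but one per bore, until its shoulder sits fully flush on the plate. Only when all of them are home, close the two resin flasks: the red stopper into the amber flask and the blue one into the green flask, each fully down with its flange on the rim. Keep the flasks upright, leave the mixing cup and scraper where they are, and let everything go at the end.

Things in the scene. Friction and masses are not known exactly. Their poses are not given: they have to be found in the camera images.
- plate: Moulded orange hinge plate fixed to the bench, 180 x 180 mm, 45 mm thick, with four alike vertical bores at x, y = +-48 mm of its frame; origin at the centre of its underside, z up. Any bushing goes in any bore, one per bore. A small 30 mm high lug on its -x side and a narrow blue tape strip between the bores are part of it.
- bore0 (a point): Centre of a bore's mouth, level with the plate's top (45 mm above the bench). Bore 46 mm diameter, 2 mm chamfer. Inside, 11 mm down, lies a tight steel grip ring with a dark centre: a bushing drops in freely to it (shoulder then 13 mm proud) and must be pressed on with a steady 13 to 20 N until its shoulder meets the plate. The ring stays where it is pushed (no spring-back).
- bore1 (a point): Centre of a bore's mouth, level with the plate's top (45 mm above the bench). Bore 46 mm diameter, 2 mm chamfer. Inside, 11 mm down, lies a tight steel grip ring with a dark centre: a bushing drops in freely to it (shoulder then 13 mm proud) and must be pressed on with a steady 13 to 20 N until its shoulder meets the plate. The ring stays where it is pushed (no spring-back).
- bore2 (a point): Centre of a bore's mouth, level with the plate's top (45 mm above the bench). Bore 46 mm diameter, 2 mm chamfer. Inside, 11 mm down, lies a tight steel grip ring with a dark centre: a bushing drops in freely to it (shoulder then 13 mm proud) and must be pressed on with a steady 13 to 20 N until its shoulder meets the plate. The ring stays where it is pushed (no spring-back).
- bore3 (a point): Centre of a bore's mouth, level with the plate's top (45 mm above the bench). Bore 46 mm diameter, 2 mm chamfer. Inside, 11 mm down, lies a tight steel grip ring with a dark centre: a bushing drops in freely to it (shoulder then 13 mm proud) and must be pressed on with a steady 13 to 20 N until its shoulder meets the plate. The ring stays where it is pushed (no spring-back).
- bush0: Bronze shoulder bushing, 62 mm tall, 0.22 kg; 3 or all 4 are present (None if absent). Foot 44 mm diameter, 24 mm long; shoulder 62 mm diameter, 24 to 32 mm up; round neck to hold it by, 34 mm diameter, 32 to 62 mm up. Origin at the centre of the foot's underside, z up through the neck. Stands on its foot on the bench.
- bush0_shoulder (a point): Centre of the underside of that bushing's shoulder, 24 mm above its origin; it comes level with the bore's mouth when the bushing is home.
- bush1: Bronze shoulder bushing, 62 mm tall, 0.22 kg; 3 or all 4 are present (None if absent). Foot 44 mm diameter, 24 mm long; shoulder 62 mm diameter, 24 to 32 mm up; round neck to hold it by, 34 mm diameter, 32 to 62 mm up. Origin at the centre of the foot's underside, z up through the neck. Stands on its foot on the bench.
- bush1_shoulder (a point): Centre of the underside of that bushing's shoulder, 24 mm above its origin; it comes level with the bore's mouth when the bushing is home.
- bush2: Bronze shoulder bushing, 62 mm tall, 0.22 kg; 3 or all 4 are present (None if absent). Foot 44 mm diameter, 24 mm long; shoulder 62 mm diameter, 24 to 32 mm up; round neck to hold it by, 34 mm diameter, 32 to 62 mm up. Origin at the centre of the foot's underside, z up through the neck. Stands on its foot on the bench.
- bush2_shoulder (a point): Centre of the underside of that bushing's shoulder, 24 mm above its origin; it comes level with the bore's mouth when the bushing is home.
- bush3: Bronze shoulder bushing, 62 mm tall, 0.22 kg; 3 or all 4 are present (None if absent). Foot 44 mm diameter, 24 mm long; shoulder 62 mm diameter, 24 to 32 mm up; round neck to hold it by, 34 mm diameter, 32 to 62 mm up. Origin at the centre of the foot's underside, z up through the neck. Stands on its foot on the bench.
- bush3_shoulder (a point): Centre of the underside of that bushing's shoulder, 24 mm above its origin; it comes level with the bore's mouth when the bushing is home.
- stop_big: Red stopper, 65 mm tall, for the amber flask: tapered plug 45 mm diameter at the foot widening to 51 mm, 28 mm long; flange 68 mm diameter, 7 mm thick (28 to 35 mm up); round knob 32 mm diameter, 35 to 65 mm up. Origin at the centre of the foot, z up through the knob. Stands on its foot on the bench at the start.
- stop_big_seat (a point): Centre of the underside of that stopper's flange, 28 mm above its origin; it rests on the flask's rim when the stopper is in.
- flask_big: Amber glass flask, loose, 112 mm tall, body 100 mm diameter, straight neck 56 mm inside diameter, 68 mm outside, 34 mm deep (closed below). Origin at the centre of its underside, z up. It takes the red stopper.
- flask_big_mouth (a point): Centre of the flask's mouth, at the rim, 112 mm above its origin.
- stop_small: Blue stopper, 65 mm tall, for the green flask: tapered plug 38 mm diameter at the foot widening to 44 mm, 28 mm long; flange 60 mm diameter, 7 mm thick (28 to 35 mm up); round knob 32 mm diameter, 35 to 65 mm up. Origin at the centre of the foot, z up through the knob. Stands on its foot on the bench at the start.
- stop_small_seat (a point): Centre of the underside of that stopper's flange, 28 mm above its origin; it rests on the flask's rim when the stopper is in.
- flask_small: Green glass flask, loose, 96 mm tall, body 88 mm diameter, straight neck 48 mm inside diameter, 60 mm outside, 34 mm deep (closed below). Origin at the centre of its underside, z up. It takes the blue stopper.
- flask_small_mouth (a point): Centre of the flask's mouth, at the rim, 96 mm above its origin.
- mixcup: White mixing cup, a bystander, rim 66 mm diameter, 75 mm tall; origin at the centre of its underside.
- scraper: Green plastic scraper lying flat, a bystander, 110 x 40 x 8 mm; origin at the centre of its underside.

How it is judged:
On the way, in this order (a step that is already met when the one before it is completed fails the run):
1. every bushing on the bench is pressed home in a bore, shoulder flush on the plate ((horizontal distance between bush0_shoulder and bore0 below 0.004 m or horizontal distance between bush0_shoulder and bore1 below 0.004 m or horizontal distance between bush0_shoulder and bore2 below 0.004 m or horizontal distance between bush0_shoulder and bore3 below 0.004 m) and z of each of bush0_shoulder, bush1_shoulder, bush2_shoulder, bush3_shoulder in the frame of plate below 0.0472 m and angle between each of bush0, bush1, bush2, bush3's own z axis and vertical below 0.06 rad and (horizontal distance between bush1_shoulder and bore0 below 0.004 m or horizontal distance between bush1_shoulder and bore1 below 0.004 m or horizontal distance between bush1_shoulder and bore2 below 0.004 m or horizontal distance between bush1_shoulder and bore3 below 0.004 m) and (horizontal distance between bush2_shoulder and bore0 below 0.004 m or horizontal distance between bush2_shoulder and bore1 below 0.004 m or horizontal distance between bush2_shoulder and bore2 below 0.004 m or horizontal distance between bush2_shoulder and bore3 below 0.004 m) and (horizontal distance between bush3_shoulder and bore0 below 0.004 m or horizontal distance between bush3_shoulder and bore1 below 0.004 m or horizontal distance between bush3_shoulder and bore2 below 0.004 m or horizontal distance between bush3_shoulder and bore3 below 0.004 m)), for 0.2 s.
2. both flasks are closed with their own stoppers (horizontal distance between stop_big_seat and flask_big_mouth below 0.006 m and z of stop_big_seat in the frame of flask_big between 0.108 and 0.1145 m and angle between the z axis of stop_big and the z axis of flask_big, either way round below 0.08 rad and angle between each of flask_big, flask_small's own z axis and vertical below 0.08 rad and horizontal distance between stop_small_seat and flask_small_mouth below 0.006 m and z of stop_small_seat in the frame of flask_small between 0.092 and 0.0985 m and angle between the z axis of stop_small and the z axis of flask_small, either way round below 0.08 rad), for 0.2 s.
At the end, for the whole second after the job is handed in: Each bushing upright (0.06 rad), within 4 mm of a bore's centre, shoulder at most 2.2 mm above the plate; each stopper in its own flask within 6 mm of centre, flange at most 2.5 mm above the rim, square to 0.08 rad; flasks upright to 0.08 rad; all at rest (all of step 1 and all of step 2 and linear speed of each of bush0, bush1, bush2, bush3, stop_big, stop_small below 0.01 m/s); the robot touches nothing.
It fails at once if a flask is tipped by more than about 30 degrees (angle between any of flask_big, flask_small's own z axis and vertical above 0.5 rad).
It fails at once if the mixing cup or the scraper is moved more than 4 cm (distance of any of mixcup, scraper from where it was at the start of the episode above 0.04 m).
Of bush0, bush1, bush2, bush3 only 3 to 4 are there at a start; the rules pass over those that are not, and their reading is None.
At some moment in a run one of bush0, bush1, bush2, bush3, stop_big, stop_small may be knocked a few centimetres aside while the robot is not near it.
It also fails if it takes over 208 s, if anything falls off the work surface, if the arm or the gripper's body presses on something with over 40 N, if the wrist force passes 120 N, or if a joint passes its speed limit or range.

### The arm

A 6-joint arm with a two-finger parallel gripper is mounted at the origin on the work surface. World frame = base frame: x ahead of the robot, y to its left, z up, the work surface at z = 0. Lengths are in m, angles in rad, forces in N, time in s.
With the tool pointing down it reaches from about 0.325 to 0.775 m from the base axis. Payload 5.5 kg.
Tool frame: the origin (TCP) lies between the finger pads; the fingertips stand 8 mm ahead of it and the grasp point (between the pads) lies 11 mm behind it (tcp_to_tips is the distance from the TCP to the fingertips, in m); z points along the fingers, y is the line along which they close (so a half turn about z gives the same grasp; the last joint's range is limited). The gripper opens to 88 mm and grips with 3 to 60 N. Pads are 20 mm wide; open, the fingers measure 115 mm over their backs; the gripper's body (75 mm by 178 mm) begins 61 mm behind the grasp point.
Start: joints at [-1.232, 0.091, 1.231, -0, 1.82, -0.057], TCP at [0.231, -0.554, 0.231] pointing down, gripper open.
Joint ranges: [-2.87, 2.87], [-0.86, 2.18], [0.17, 2.46], [-1.51, 4.65], [0.06, 2.69], [-2.65, 2.65]. Speed limits (rad/s): [2.57, 2.57, 3.01, 3.14, 3.14, 3.14].

### API

Orientations are given as a unit quaternion [w, x, y, z].
In Python, from bench import * gives the robot as it stands. Calls block until the motion is done:
- move_to(position, orientation): joint-space move of the TCP to a pose.
- move_l(position, speed=0.15, orientation=None): straight line of the TCP; orientation=None keeps the orientation; speed is the mean speed in m/s.
- movej(angles): joint-space move.
- gripper_open() and close(): open the fingers fully, or close them until they stop; the grip force is fixed at half the most.
- hold(seconds).
- inverse_kinematics(position, orientation): joint angles nearest the present ones, or None.
- state(): the state.
- get_image(name): name is "scene" or "top"; returns a dict with "frame" (400x640x3 uint8, blue, green, red), "depth" (400x640 float32, m along the optical axis (not along the pixel's ray), 0 where there is no reading), "camera_matrix" (3x3 intrinsics, pixels), "view" (4x4, takes a point from world to camera coordinates). Camera axes: x right, y up, looking along -z (the intrinsics and any distortion apply to the point x, -y, -z); pixel columns grow to the right and rows downward; lengths in m; the calibration is good to about 2 mm. A picture is of the moment at which its call begins.
A pose or a line that the arm cannot do raises IKError and nothing moves.
- job_done(): hands the job in; it is judged then, once.
The state is a dict: "time": time; "joint_pos": joint angles; "dq": joint speeds; "joint_torque": joint torques, N m; "ee_pos": TCP position; "ee_rot": TCP orientation; "ft_force": force on the tool from outside, world axes, zero at the start; "moment": the same for the moment, N m; "finger_gap": finger opening in m; "finger_force": force on a finger pad.
Only numpy, scipy, OpenCV 4.12 (cv2) and the standard library are available. Lean on these libraries where they do the work, as an engineer would, in place of code of your own. Each camera call takes 0.05 s, during which the arm holds its last target. There are 200 camera calls.

## Working session

There is one attempt and no reset: what is moved stays moved. The work goes in short steps, each a Python script; the robot and the scene stay as the last script left them, time stands still between calls to the robot, and variables do not carry over. Pictures are saved under pics/ and viewed, at most 14 in all, crops included, and the job is handed in when it is done.

```bash
ls; mkdir -p pics
python3 - <<'E'
from bench import *
import cv2,numpy as np
for n in("scene","top"):
    g=get_image(n);cv2.imwrite(f"pics/{n}0.png",g["frame"]);np.savez(f"pics/{n}0.npz",**g)
    print(n,g["camera_matrix"].round(1).tolist(),g["view"].round(3).tolist(),[k for k in g])
print(state())
E
```

```text
pics
scene [[366.4, 0.0, 318.6], [0.0, 366.4, 196.5], [0.0, 0.0, 1.0]] [[-0.173, 0.985, 0.016, 0.078], [-0.664, -0.128, 0.737, 0.284], [0.728, 0.117, 0.676, -1.331], [0.0, 0.0, 0.0, 1.0]] ['frame', 'depth', 'camera_matrix', 'view']
top [[398.3, 0.0, 318.8], [0.0, 398.3, 197.7], [0.0, 0.0, 1.0]] [[0.11, -0.994, -0.001, -0.048], [0.974, 0.108, 0.201, -0.555], [-0.2, -0.023, 0.98, -1.016], [0.0, 0.0, 0.0, 1.0]] ['frame', 'depth', 'camera_matrix', 'view']
{'time': 0.1, 'joint_pos': array([-1.23171773e+00,  9.17983107e-02,  1.23178482e+00, -2.89157883e-05,
        1.81980728e+00, -5.67186172e-02]), 'dq': array([ 0.0007963 , -0.00216617, -0.00384177, -0.00037208,  0.0022064 ,
        0.00120164]), 'joint_torque': array([ 2.56248248e-03, -4.47857380e+01, -4.07569349e+01,  6.99810125e-02,
        2.84782058e-02, -1.13704916e-04]), 'ee_pos': array([ 0.23121847, -0.55337549,  0.22960019]), 'ee_rot': array([-8.87961351e-04,  9.80482197e-01,  1.96605830e-01, -1.40357974e-04]), 'ft_force': array([ 0.20229916,  0.65020326, -0.95336052]), 'moment': array([-2.55002095e-06, -3.75795290e-02, -2.54503613e-02]), 'finger_force': 0.0, 'finger_gap': 0.08778068452146733}
```

View pics/top0.png

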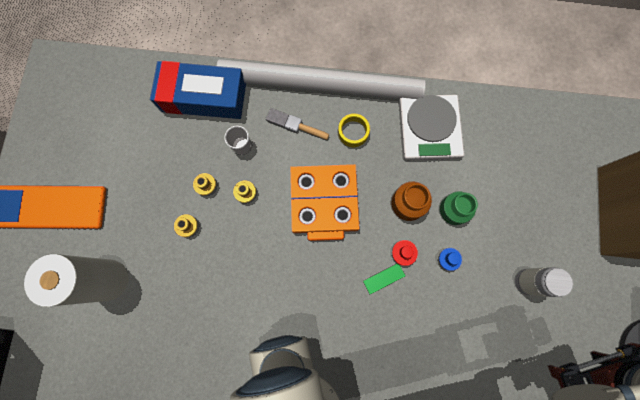

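View pics/scene0.png

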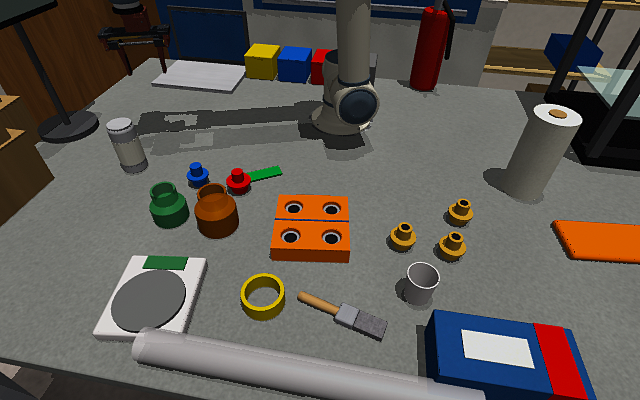

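Three bushings are visible: top view at about (204,184), (245,191) and (186,226). The bores are at (307,181), (341,180), (307,216) and (343,215). The amber flask is at (412,200), the green flask at (459,207), the red stopper at (405,252) and the blue one at (450,258). The cup is at (237,140) and the scraper at (384,278).

```bash
cat > h.py <<'E'
import cv2,numpy as np
from bench import *
def cloud(g):
    K=g["camera_matrix"];V=g["view"];d=g["depth"]
    v,u=np.mgrid[:400,:640]
    c=np.stack([(u-K[0,2])/K[0,0]*d,-(v-K[1,2])/K[1,1]*d,-d,np.ones_like(d)],-1)
    return (c@np.linalg.inv(V).T)[...,:3]
def ray(g,uv,z):
    K=g["camera_matrix"];W=np.linalg.inv(g["view"])
    r=W[:3,:3]@np.array([(uv[0]-K[0,2])/K[0,0],-(uv[1]-K[1,2])/K[1,1],-1]);o=W[:3,3]
    return o+r*(z-o[2])/r[2]
HSV=dict(bush=((17,100,60),(28,255,255)),plate=((5,170,80),(15,255,255)),red=((0,150,60),(4,255,255)),
  blue=((105,150,60),(125,255,255)),amber=((3,120,30),(14,255,255)),green=((60,90,20),(85,255,255)))
def blobs(g,col,zlo,zhi,amin=15,box=(.2,.85,-.5,.5)):
    """blobs of colour within a height band: (n, world xy by min enclosing circle of its points, radius, z, px)"""
    P=cloud(g);h=cv2.cvtColor(g["frame"],cv2.COLOR_BGR2HSV);lo,hi=HSV[col]
    m=cv2.inRange(h,np.array(lo),np.array(hi))>0
    m&=(P[...,2]>zlo)&(P[...,2]<zhi)&(P[...,0]>box[0])&(P[...,0]<box[1])&(P[...,1]>box[2])&(P[...,1]<box[3])&(g["depth"]>0)
    m=cv2.morphologyEx(m.astype(np.uint8),cv2.MORPH_CLOSE,np.ones((3,3)))
    n,L,S,C=cv2.connectedComponentsWithStats(m);out=[]
    for i in range(1,n):
        if S[i,4]<amin: continue
        q=P[(L==i)&(P[...,2]>zlo)&(P[...,2]<zhi)]
        c,r=cv2.minEnclosingCircle(q[:,:2].astype(np.float32))
        out.append((int(S[i,4]),np.round(c,4).tolist(),round(r,4),round(float(np.median(q[:,2])),4),C[i].round(0).tolist(),q))
    return out
E
cat > m.py <<'E'
from h import *
import sys
for n in("scene","top"):
    g=dict(np.load(f"pics/{n}0.npz"))if len(sys.argv)>1 else get_image(n)
    print(n)
    for c,a,b in(("bush",.055,.07),("bush",.025,.04),("plate",.038,.052),("red",.056,.072),("red",.028,.042),("blue",.056,.072),("blue",.028,.042),("amber",.105,.12),("green",.089,.105)):
        for x in blobs(g,c,a,b):
            e=""
            if c=="plate":
                e=np.round(np.array(cv2.minAreaRect((x[5][:,:2]*1000).astype(np.float32)),dtype=object)[0],1),cv2.minAreaRect((x[5][:,:2]*1000).astype(np.float32))
            print(c,a,x[:5],e)
E
python3 m.py f
```

```text
scene
bush 0.055 (76, [0.4488, 0.3687], 0.0183, 0.0619, [464.0, 204.0]) 
bush 0.055 (101, [0.5607, 0.223], 0.0178, 0.0621, [405.0, 228.0]) 
bush 0.055 (104, [0.5695, 0.336], 0.0178, 0.0622, [456.0, 238.0]) 
bush 0.025 (201, [0.4501, 0.3684], 0.0317, 0.032, [460.0, 214.0]) 
bush 0.025 (250, [0.5618, 0.2227], 0.0312, 0.0323, [403.0, 239.0]) 
bush 0.025 (266, [0.5697, 0.3361], 0.0314, 0.0323, [452.0, 248.0]) 
bush 0.025 (666, [0.7743, -0.0608], 0.0455, 0.0369, [262.0, 294.0]) 
plate 0.038 (3456, [0.5657, 0.0017], 0.1259, 0.0451, [311.0, 224.0]) (array([563.7,   1.5]), ((563.744384765625, 1.47100830078125), (183.62612915039062, 180.370849609375), 8.268138885498047))
red 0.056 (84, [0.4417, -0.2285], 0.0172, 0.0648, [237.0, 172.0]) 
red 0.028 (226, [0.4417, -0.228], 0.0341, 0.0351, [238.0, 182.0]) 
blue 0.056 (83, [0.4367, -0.3497], 0.0175, 0.0645, [195.0, 166.0]) 
blue 0.028 (157, [0.4377, -0.35], 0.0307, 0.035, [198.0, 176.0]) 
amber 0.105 (244, [0.5817, -0.2352], 0.0347, 0.1111, [211.0, 193.0]) 
green 0.089 (208, [0.5778, -0.3643], 0.0303, 0.0944, [163.0, 190.0]) 
top
bush 0.055 (104, 
[... 1156 characters left out ...]
269, 0.0462, [319.0, 230.0]) (array([471.7,   3.6]), ((471.74810791015625, 3.6131420135498047), (0.659803569316864, 53.63459396362305), 7.299938678741455))
red 0.056 (34, [0.7752, 0.4698], 0.0203, 0.0629, [166.0, 104.0]) 
red 0.056 (122, [0.4391, -0.2286], 0.0159, 0.0669, [406.0, 251.0]) 
red 0.028 (23, [0.7751, 0.4675], 0.0168, 0.0369, [171.0, 109.0]) 
red 0.028 (356, [0.4383, -0.2293], 0.0336, 0.0367, [404.0, 253.0]) 
blue 0.056 (130, [0.4357, -0.3506], 0.0162, 0.0664, [453.0, 258.0]) 
blue 0.028 (240, [0.4352, -0.3502], 0.0302, 0.0369, [448.0, 259.0]) 
amber 0.105 (208, [0.5791, -0.2356], 0.0342, 0.1129, [417.0, 196.0]) 
green 0.089 (182, [0.5761, -0.3648], 0.0301, 0.0963, [465.0, 204.0])
```

```bash
cat > b.py <<'E'
from h import *
for n in("scene","top"):
    g=dict(np.load(f"pics/{n}0.npz"));P=cloud(g)
    off=0.0015 if n=="top" else 0
    m=((abs(P[...,2]-.045-off)<.004)&(abs(P[...,0]-.56)<.14)&(abs(P[...,1])<.14)).astype(np.uint8)
    c,h=cv2.findContours(m,cv2.RETR_CCOMP,cv2.CHAIN_APPROX_NONE)
    for k,hh in zip(c,h[0]):
        if hh[3]>=0 and cv2.contourArea(k)>60:
            w=np.array([ray(g,p[0],.045+off)[:2] for p in k],np.float32)
            (a,r)=cv2.minEnclosingCircle(w);e=cv2.fitEllipse((w*1000))
            print(n,np.round(a,4),round(r,4),np.round(e[0],1),np.round(e[1],1))
t=np.radians(8.25);R=np.array([[np.cos(t),-np.sin(t)],[np.sin(t),np.cos(t)]])
print([(np.array([.563,.0007])+R@np.array(s)*.048).round(4) for s in((1,1),(1,-1),(-1,1),(-1,-1))])
for a in(143,-37):
    q=[0,np.cos(np.radians(a/2)),np.sin(np.radians(a/2)),0]
    for p in([.448,.368,.05],[.56,.223,.05],[.568,.336,.05],[.604,.055,.2],[.617,-.04,.2],[.522,-.054,.2]):
        j=inverse_kinematics(p,q);print(a,None if j is None else np.round(j,2))
E
python3 b.py
```

```text
scene [0.6064 0.0567] 0.0249 [606.9  56.3] [46.4 47.3]
scene [ 0.6202 -0.038 ] 0.0251 [621.  -38.5] [46.  47.3]
scene [0.51   0.0419] 0.0262 [511.5  42.6] [47.1 47.7]
scene [ 0.5249 -0.0524] 0.0257 [526.2 -52. ] [46.6 48.1]
top [0.5092 0.0409] 0.0264 [508.   41.4] [47.7 48.9]
top [ 0.522  -0.0533] 0.0255 [522.  -53.2] [48.2 48.7]
top [0.6026 0.0542] 0.0262 [602.6  55.4] [47.6 48.5]
top [ 0.6173 -0.0396] 0.0262 [616.9 -39.4] [47.7 49.1]
[array([0.6036, 0.0551]), array([ 0.6174, -0.0399]), array([0.5086, 0.0413]), array([ 0.5224, -0.0537])]
143 [ 0.63  0.08  1.57 -0.    1.5  -0.3 ]
143 [ 0.32  0.14  1.5  -0.    1.5  -0.6 ]
143 [ 0.48  0.29  1.33 -0.    1.52 -0.44]
143 [ 0.03  0.1   1.27 -0.    1.77 -0.89]
143 [-0.12  0.14  1.24 -0.    1.77 -1.04]
143 [-0.17 -0.12  1.49 -0.    1.77 -1.09]
-37 None
-37 [ 0.32  0.14  1.5  -0.    1.5   2.54]
-37 None
-37 [ 0.03  0.1   1.27 -0.    1.77  2.25]
-37 [-0.12  0.14  1.24 -0.    1.77  2.1 ]
-37 [-0.17 -0.12  1.49 -0.    1.77  2.05]
```

```bash
cat >> h.py <<'E'
B=[[.6046,.0557],[.6184,-.0393],[.5096,.0419],[.5234,-.0531]]
def q(a): a=np.radians(a/2); return [0,np.cos(a),np.sin(a),0]
def S():
    s=state(); return f"t={s['time']:.1f} tcp={np.round(s['ee_pos'],4)} F={np.round(s['ft_force'],1)} gap={s['finger_gap']:.4f} ff={s['finger_force']:.1f}"
def locate(col,z0,z1,near=None):
    """mean of both views of top-circle blobs; list of xy"""
    r=[[np.array(x[1]) for x in blobs(get_image(n),col,z0,z1) if x[0]>35] for n in("scene","top")]
    out=[]
    for p in r[0]:
        if r[1]:
            w=min(r[1],key=lambda w:np.linalg.norm(w-p))
            if np.linalg.norm(w-p)<.008: out.append((p+w)/2)
    return out
def pick(xy,a,ztcp,zup=.2):
    gripper_open() if state()["finger_gap"]<.08 else None
    move_to([*xy,max(zup,.14)],q(a)); move_l([*xy,ztcp],.12); close(); hold(.2); print("grip",S())
    move_l([*xy,zup],.15)
def down(z,step=.002,fmax=30,speed=.03):
    """straight down in steps until z is commanded or the upward force passes fmax"""
    p=np.array(state()["ee_pos"]);f0=state()["ft_force"][2];zc=p[2]
    while zc>z+1e-5:
        zc=max(z,zc-step);move_l([p[0],p[1],zc],speed);f=state()["ft_force"][2]-f0
        if f>fmax: break
    print("down",f"zc={zc:.4f} dF={f:.1f}",S());return f
E
python3 - <<'E'
from h import *
L=locate("bush",.055,.07);print(np.round(L,4))
b=min(L,key=lambda p:np.hypot(*(p-[.56,.223])))
pick(b,143,.044)
move_to([*B[1],.2],q(143));move_l([*B[1],.14],.1)  # foot at ~.096
for n in("scene","top"): cv2.imwrite(f"pics/{n}1.png",cv2.resize(get_image(n)["frame"][130:290,200:440],None,fx=3,fy=3))
print(S())
E
```

```text
[[0.448  0.368 ]
 [0.5594 0.2231]
 [0.5684 0.3366]]
grip t=5.7 tcp=[0.5593 0.223  0.0439] F=[-0.7 -0.  -0.4] gap=0.0335 ff=30.0
t=8.8 tcp=[ 0.6189 -0.0393  0.1413] F=[ 0.3  0.4 -2.5] gap=0.0338 ff=30.0
```

View pics/scene1.png

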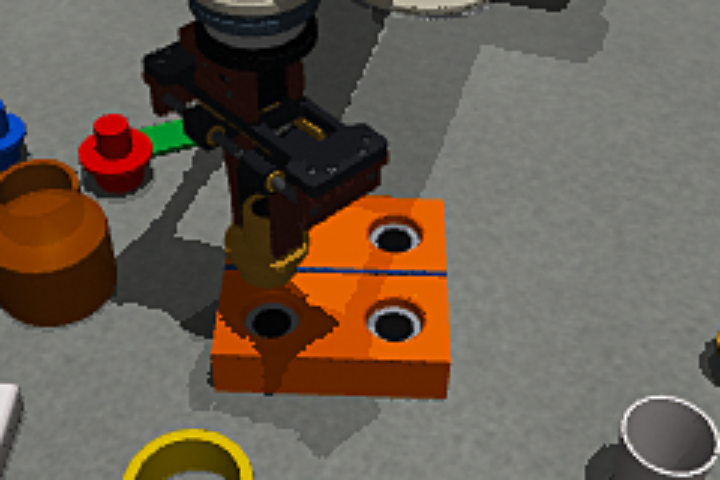

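The scene crop shows the bushing held upright above the front-left bore (bore mouth at about (272,320) in the crop). I'll lower it with force monitoring.

Run:
```python
from h import *
move_l([*B[1],.094],.1)
f=down(.080,.002,8)
print(S())
```

```text
down zc=0.0800 dF=-0.8 t=11.1 tcp=[ 0.6183 -0.0393  0.0798] F=[-0.1 -0.2 -1.7] gap=0.0335 ff=30.0
t=11.1 tcp=[ 0.6183 -0.0393  0.0798] F=[-0.1 -0.2 -1.7] gap=0.0335 ff=30.0
```

Dropped in freely, so the calibration is good. Now press.

```bash
cat >> h.py <<'E'
def press(zend,fstop=32):
    p=np.array(state()["ee_pos"]);zc=p[2];f0=state()["ft_force"][2];log=[]
    while zc>zend:
        zc-=.001;move_l([p[0],p[1],zc],.02);s=state();f=s["ft_force"][2]-f0
        log.append((round(zc*1e3,1),round(s["ee_pos"][2]*1e3,1),round(f,1)))
        if f>fstop: break
    print(log)
E
python3 - <<'E'
from h import *
press(.062)
print(S())
E
```

```text
[(np.float64(78.8), np.float64(78.7), np.float64(-0.5)), (np.float64(77.8), np.float64(77.9), np.float64(0.2)), (np.float64(76.8), np.float64(77.9), np.float64(5.4)), (np.float64(75.8), np.float64(77.6), np.float64(9.6)), (np.float64(74.8), np.float64(77.1), np.float64(11.4)), (np.float64(73.8), np.float64(76.3), np.float64(12.5)), (np.float64(72.8), np.float64(75.4), np.float64(12.0)), (np.float64(71.8), np.float64(74.5), np.float64(12.4)), (np.float64(70.8), np.float64(73.5), np.float64(13.7)), (np.float64(69.8), np.float64(72.5), np.float64(13.2)), (np.float64(68.8), np.float64(71.6), np.float64(13.8)), (np.float64(67.8), np.float64(70.6), np.float64(12.9)), (np.float64(66.8), np.float64(69.7), np.float64(13.7)), (np.float64(65.8), np.float64(68.7), np.float64(14.4)), (np.float64(64.8), np.float64(67.7), np.float64(14.1)), (np.float64(63.8), np.float64(66.8), np.float64(13.7)), (np.float64(62.8), np.float64(65.8), np.float64(14.8)), (np.float64(61.8), np.float64(64.9), np.float64(14.5))]
t=15.6 tcp=[ 0.6187 -0.0394  0.0649] F=[-7.4  0.6 12.8] gap=0.0332 ff=30.0
```

```bash
cat >> h.py <<'E'
def release(up=.2):
    gripper_open(); p=np.array(state()["ee_pos"]); move_l([p[0],p[1],up],.15)
def check(lo=.068,hi=.09,col="bush"):
    for n in("scene","top"): print(n,[x[:4] for x in blobs(get_image(n),col,lo,hi)])
E
python3 - <<'E'
from h import *
press(.054)
hold(.3);print(S())
release()
L=locate("bush",.055,.07);print(np.round(L,4))
pick(min(L,key=lambda p:np.hypot(*(p-[.568,.337]))),143,.044)
check()
move_to([*B[0],.2],q(143));move_l([*B[0],.094],.12)
f=down(.080,.002,8)
E
```

```text
[(np.float64(63.9), np.float64(65.0), np.float64(-6.3)), (np.float64(62.9), np.float64(65.0), np.float64(-0.6)), (np.float64(61.9), np.float64(65.0), np.float64(2.5)), (np.float64(60.9), np.float64(64.9), np.float64(6.6)), (np.float64(59.9), np.float64(64.8), np.float64(9.3)), (np.float64(58.9), np.float64(64.7), np.float64(13.0)), (np.float64(57.9), np.float64(64.7), np.float64(16.5)), (np.float64(56.9), np.float64(64.6), np.float64(21.0)), (np.float64(55.9), np.float64(64.6), np.float64(24.3)), (np.float64(54.9), np.float64(64.4), np.float64(26.8)), (np.float64(53.9), np.float64(63.9), np.float64(28.6))]
t=18.7 tcp=[ 0.6197 -0.0404  0.0639] F=[-20.7  -0.1  40.8] gap=0.0334 ff=30.0
[[0.4474 0.3687]
 [0.5682 0.3363]]
grip t=24.8 tcp=[0.5683 0.3363 0.044 ] F=[-0.7  0.2  0.4] gap=0.0334 ff=30.0
scene [(150, [0.6199, -0.0407], 0.0179, 0.082)]
top [(112, [0.6174, -0.0402], 0.017, 0.0841)]
down zc=0.0800 dF=1.2 t=30.2 tcp=[0.6051 0.0557 0.0799] F=[-1.2 -1.7 -0.9] gap=0.0334 ff=30.0
```

The first bushing reads home: its top is 20 mm above its bench height. Continuing with the rest.

```bash
sed -i 's/    print(log)/    print([tuple(map(float,l)) for l in log[-4:]])/' h.py
python3 - <<'E'
from h import *
press(.050,27);hold(.2);print(S());release()
L=locate("bush",.055,.07);print(np.round(L,4))
pick(min(L,key=lambda p:np.hypot(*(p-[.448,.368]))),143,.044)
check()
move_to([*B[2],.2],q(143));move_l([*B[2],.094],.12)
if down(.080,.002,8)<8:
    press(.050,27);hold(.2);print(S());release();
    move_to([.5,-.3,.3],q(20));check();
    for c in("red","blue"):print(np.round(locate(c,.056,.072),4))
    check(.105,.12,"amber");check(.089,.105,"green")
E
```

```text
[(60.9, 65.5, 19.8), (59.9, 64.9, 21.1), (58.9, 64.9, 26.2), (57.9, 64.8, 29.5)]
t=36.0 tcp=[0.6053 0.0555 0.0648] F=[-17.9  -3.5  28.6] gap=0.0335 ff=30.0
[[0.4479 0.3682]]
grip t=42.0 tcp=[0.4479 0.3682 0.044 ] F=[ 0.3 -0.6 -0.5] gap=0.0335 ff=30.0
scene [(150, [0.6196, -0.0403], 0.0178, 0.0825), (138, [0.6062, 0.0571], 0.0175, 0.0823)]
top [(116, [0.6038, 0.0555], 0.0172, 0.0847), (115, [0.617, -0.0404], 0.0173, 0.0847)]
down zc=0.0800 dF=-0.1 t=47.5 tcp=[0.51   0.0419 0.0799] F=[-1.6 -0.2 -2. ] gap=0.0333 ff=30.0
[(61.9, 65.6, 20.8), (60.9, 64.8, 22.7), (59.9, 64.7, 26.5), (58.9, 64.7, 31.9)]
t=53.0 tcp=[0.5102 0.0417 0.0647] F=[-18.2  -1.3  29.9] gap=0.0334 ff=30.0
scene [(121, [0.5108, 0.0426], 0.0183, 0.0821), (143, [0.6188, -0.0397], 0.0185, 0.0822), (131, [0.6064, 0.0563], 0.017, 0.0824)]
top [(113, [0.6041, 0.0555], 0.0171, 0.0844), (111, [0.6174, -0.0401], 0.017, 0.0841), (110, [0.5088, 0.0418], 0.0169, 0.0846)]
[[ 0.4402 -0.2284]]
[]
scene [(242, [0.5812, -0.2347], 0.0343, 0.1111)]
top [(205, [0.5784, -0.2356], 0.0347, 0.1131)]
scene [(202, [0.5769, -0.3638], 0.0309, 0.0946)]
top [(47, [0.5925, -0.3613], 0.0231, 0.0965)]
```

All three bushings are home. Now the red stopper.

```bash
cat > st.py <<'E'
from h import *
def stopper(c,guess,xy,h,a=20):
    L=[l for l in locate(c,.056,.072) if np.hypot(*(l-guess))<.08];print(c,np.round(L,4))
    if not L: return
    pick(L[0],a,.046,.25)
    move_to([*xy,.25],q(a));move_l([*xy,h-.028+.046+.035],.1)
    down(h-.028+.046-.002,.002,5);hold(.2);release(.25)
E
python3 - <<'E'
from st import *
stopper("red",[.44,-.228],[.580,-.2353],.112)
move_to([.45,0,.3],q(90))
check(.13,.16,"red")
print(np.round(locate("blue",.056,.072),4)); check(.105,.12,"amber");check(.089,.105,"green");check()
print(S())
cv2.imwrite("pics/top2.png",get_image("top")["frame"])
E
```

```text
red [[ 0.4398 -0.2282]]
grip t=60.5 tcp=[ 0.4397 -0.2282  0.046 ] F=[-0.5 -1.   0.3] gap=0.0317 ff=30.0
down zc=0.1281 dF=5.7 t=68.3 tcp=[ 0.5805 -0.2356  0.1297] F=[-1.7  0.8  5. ] gap=0.0314 ff=30.0
scene [(170, [0.5819, -0.2339], 0.0159, 0.148)]
top [(147, [0.579, -0.2352], 0.0158, 0.1507)]
[[ 0.436  -0.3504]]
scene [(83, [0.5915, -0.2298], 0.0308, 0.1097)]
top [(34, [0.5709, -0.2271], 0.0315, 0.1131)]
scene [(200, [0.5772, -0.3635], 0.0308, 0.0948)]
top [(182, [0.5753, -0.365], 0.03, 0.0963)]
scene [(122, [0.5116, 0.0416], 0.0183, 0.0821), (150, [0.6193, -0.0396], 0.0179, 0.082), (128, [0.6058, 0.0571], 0.018, 0.0823)]
top []
t=72.1 tcp=[ 4.501e-01 -2.000e-04  2.999e-01] F=[ 0.6 -0.5  0.2] gap=0.0878 ff=0.0
```

View pics/top2.png

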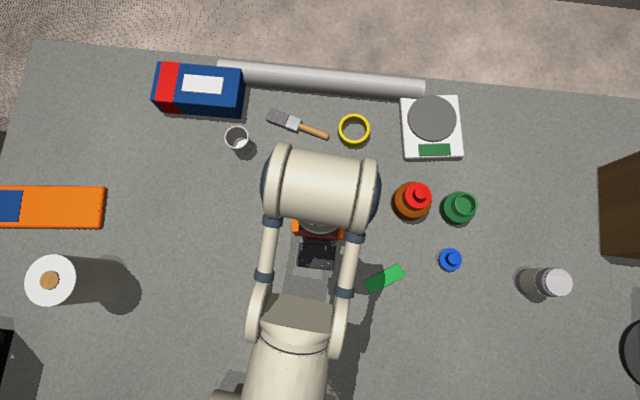

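The red stopper is seated in the amber flask at (415,195), and its top at about 149 mm matches. The blue stopper at (450,259) has not moved.

Run:
```python
from st import *
stopper("blue",[.436,-.35],[.5765,-.3643],.096)
move_to([.33,-.02,.3],q(90));hold(.5)
check(.115,.16,"blue");check(.13,.16,"red");check()
print(S())
for n in("scene","top"): cv2.imwrite(f"pics/{n}3.png",get_image(n)["frame"])
```

```text
blue [[ 0.436  -0.3494]]
grip t=76.5 tcp=[ 0.4359 -0.3493  0.0459] F=[-0.3  0.8 -0.9] gap=0.0318 ff=29.8
down zc=0.1122 dF=6.4 t=84.5 tcp=[ 0.5771 -0.3648  0.1136] F=[-1.  -0.2  5.7] gap=0.0314 ff=29.9
scene [(155, [0.5779, -0.3635], 0.017, 0.1322)]
top [(143, [0.5759, -0.3644], 0.0161, 0.1342)]
scene [(169, [0.5817, -0.2342], 0.0163, 0.148)]
top [(142, [0.579, -0.2354], 0.016, 0.1504)]
scene [(118, [0.5116, 0.0428], 0.0176, 0.0823), (140, [0.6192, -0.0392], 0.0178, 0.0824), (127, [0.606, 0.0557], 0.018, 0.083)]
top [(115, [0.6037, 0.0553], 0.0172, 0.0846), (113, [0.6173, -0.0402], 0.0172, 0.0844), (107, [0.5089, 0.0424], 0.017, 0.0847)]
t=89.2 tcp=[ 0.33 -0.02  0.3 ] F=[ 0.5  0.5 -0. ] gap=0.0878 ff=0.0
```

View pics/scene3.png

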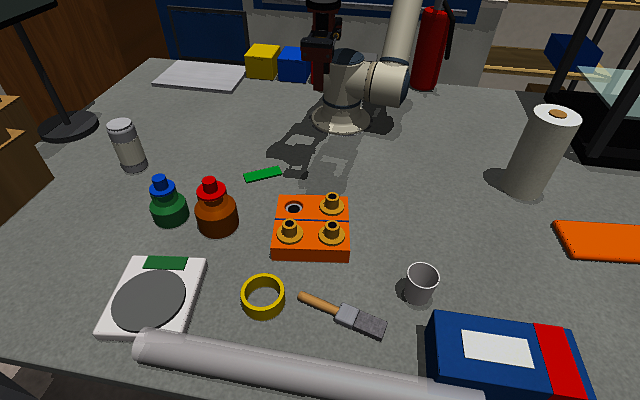

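The picture shows three bushings flush in the plate at (289,230), (332,232) and (333,203). Both flasks are closed, at (168,200) and (215,208), no other bushing is on the bench, and the gripper is clear.

```bash
python3 -c "
from bench import *
print(job_done())"
```

```text
the job is handed in; nothing more can be done
None
```

I handed the job in at about 89 s with all three bushings (only three were on the bench) pressed home and both flasks then closed with their own stoppers; the final camera check agreed, but no verdict came back.

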